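# Fit the crank to the turntable

## Robot

A 7-joint arm with a two-finger parallel gripper is mounted at the origin on the work surface. World frame = base frame: x ahead of the robot, y to its left, z up, the work surface at z = 0. Lengths are in m, angles in rad, forces in N, time in s.
With the tool pointing down it reaches from about 0.425 to 0.875 m from the base axis. Payload 4.7 kg.
Tool frame: the origin (TCP) lies at the very end of the fingers, on their centre line; the grasp point (between the pads) lies arm.hold_point_z behind it (arm.hold_point_z is the distance from the TCP to the grasp point, in m); z points along the fingers, y is the line along which they close (so a half turn about z gives the same grasp; the last joint's range is limited). The gripper opens to 87 mm and grips with 3 to 60 N. Pads are 19 mm wide; open, the fingers measure 117 mm over their backs; the gripper's body (75 mm by 190 mm) begins 51 mm behind the grasp point.
Start: joints at [-1.197, 0.321, -0.07, 1.45, 0.023, 1.371, -0.057], TCP at [0.229, 0.608, 0.223] pointing down, gripper open.
Joint ranges: [-2.86, 2.86], [-0.3, 2.09], [-1.38, 1.24], [0.06, 2.45], [-1.56, 4.7], [0.09, 2.05], [-2.69, 2.69]. Speed limits (rad/s): [2.57, 2.57, 3.14, 3.14, 3.14, 3.14, 3.14].

## Interface

Orientations are given as a unit quaternion [w, x, y, z].
In Python, from plant import arm gives the robot as it stands. The module is installed in compiled form; this text tells all that it offers. Calls block until the motion is done:
- arm.move_pose(position, orientation): joint-space move of the TCP to a pose.
- arm.servo_line(position, rotation=None, velocity=0.15): straight line of the TCP; rotation=None keeps the orientation; velocity is the mean speed in m/s.
- arm.set_joints(angles): joint-space move.
- arm.gripper_to(opening): opening from 0.0 (shut) to 1.0 (fully open); the grip force is fixed at half the most; returns when the fingers have stopped.
- arm.pause(seconds).
- arm.solve_ik(position, orientation): joint angles nearest the present ones, or None.
- arm.read_camera(name): name is "scene" or "side" or "wrist"; returns a dict with "img" (480x640x3 uint8, red, green, blue), "depth" (480x640 float32, m along the optical axis (not along the pixel's ray), 0 where there is no reading), "K" (3x3 intrinsics, pixels), "dist_coeffs" ([k1, k2, p1, p2, k3] as OpenCV has them; the pictures are not rectified), "T" (4x4, takes a point from camera to world coordinates). Camera axes: x right, y up, looking along -z (the intrinsics and any distortion apply to the point x, -y, -z); pixel columns grow to the right and rows downward; lengths in m; the calibration is good to about 2 mm. A picture is of the moment at which its call begins.
A pose or a line that the arm cannot do raises arm.MotionError and nothing moves.
- arm.job_done(): hands the job in, once; it reports no verdict.
Readings, each from a call of its own:
- arm.get_time_s(): time.
- arm.get_joint_positions(): joint angles.
- arm.get_joint_velocities(): joint speeds.
- arm.get_tau(): joint torques, N m.
- arm.get_tool_pos(): TCP position.
- arm.get_orientation(): TCP orientation.
- arm.get_contact_force(): force on the tool from outside, world axes, zero at the start.
- arm.get_moment(): the same for the moment, N m.
- arm.get_finger_gap(): opening from 0.0 (shut) to 1.0 (fully open).
Only numpy, scipy, OpenCV 4.12 (cv2) and the standard library are available. Lean on these libraries where they do the work, as an engineer would, in place of code of your own. Each camera call takes 0.05 s, during which the arm holds its last target. There are 200 camera calls.

## Task

Lift the crank handle off its peg on the sloping tool board and fit it fully home on the square spindle of the turntable's gearbox, sitting flat on the collar, then let go. Nobody knows how the spindle's square is turned, so feel for the angle at which the crank drops on, and do not force it. Leave the other hung tool, the engine, the signal box and the bench where they are.

Things in the scene. Friction and masses are not known exactly. Their poses are not given: they have to be found in the camera images.
- crank: Crank: brass hub 42 x 42 mm, 24 mm high, square hole 21.5 mm wide right through; steel arm along its -x. Origin: hole's centre at the hub's underside; z: hole's axis, out of the board when hung, up when seated. Hub's flat sides face x and y (grip across y). Hangs on either peg, underside flat on the board, arm down the slope. About 0.28 kg.
- crank_knob (a point): Top of the crank's red knob (24 mm wide): 86 mm along the crank's -x and 52 mm above its underside. The arm under it is 16 mm wide, 10 mm thick, flush with the hub's underside; the crank is 119 mm long overall.
- tool_board: Fixed plywood board 260 mm wide. Origin: on the deck, midway below the pegs. Its face rises to its +x at 32 degrees to the level (outward normal (-0.530, 0, 0.848)), ending 50 mm up-slope and 130 mm down-slope of the pegs, with a 12 mm lip below. Pegs stand along the normal, feet at (0, +-0.065, 0.090) m, 14 mm thick, 45 mm long.
- peg_left (a point): tip of the peg at the board's +y side
- peg_right (a point): tip of the peg at the board's -y side
- turntable: Fixed turntable: wooden gearbox block 90 x 84 mm, 45 mm high, with a dark round collar (40 mm across, 8 mm high) on top; the low round pit (180 mm across, bridge top 21 mm high) is centred 165 mm along its +x. Origin: on the deck straight below the spindle.
- collar (a point): Centre of the collar's flat top, 53 mm up, where the hub's underside rests when home. The spindle, a square bar 18 x 18 mm, stands 26 mm out of it, upright. Its square may be turned to any angle (this point's axes do not tell it); it is stiff to turn (0.3 N m). A centred crank drops on within about 12 degrees of the square, any of four ways round.
- spanner: Bystander: flat tool with a steel ring (38 mm across, 10 mm thick) and blue handle, 125 mm long, hung on the other peg. Origin: centre of the ring's underside; handle along its -x.
- engine: Bystander: black die-cast steam engine, 127 mm long (x), 48 mm wide, 68 mm high. Origin under its centre.
- signal_box: Bystander: red and white tin signal box, 74 x 90 mm, 94 mm high. Origin under its centre.
- bench: Bystander: cream ceramic station bench, 34 x 90 mm, 54 mm high. Origin under its centre.
Mind the look-alikes: they are no part of the job. Leave any orange or purple look-alike of the crank alone.

How it is judged:
On the way:
1. the crank is held clear of the tool board, off its peg (z of crank in the frame of tool_board above 0.125 m and contact force between crank and tool_board below 0.05 N and contact force between crank and the fingers above 0.5 N), for 0.1 s.
At the end, for the whole second after the job is handed in: the crank sits on the square spindle, right way up (within 0.1 rad of level), its hub's underside within 3 mm of the collar's top and within 5 mm of its centre, let go and at rest (horizontal distance between crank and collar below 0.005 m and z of crank in the frame of collar between -0.003 and 0.003 m and angle between crank's own z axis and vertical below 0.1 rad and linear speed of crank below 0.02 m/s and angular speed of crank below 0.1 rad/s); the robot touches nothing.
It fails at once if the other hung tool is moved more than 20 mm (distance of spanner from where it was at the start of the episode above 0.02 m).
It fails at once if the engine is moved more than 20 mm (distance of engine from where it was at the start of the episode above 0.02 m).
It fails at once if the signal box is moved more than 20 mm (distance of signal_box from where it was at the start of the episode above 0.02 m).
It fails at once if the bench is moved more than 20 mm (distance of bench from where it was at the start of the episode above 0.02 m).
It fails at once if the crank is forced: pressed on the gearbox or spindle with more than 50 N (contact force between crank and turntable above 50 N).
It also fails if it takes over 58 s, if anything falls off the work surface, if the arm or the gripper's body presses on something with over 40 N, if the wrist force passes 120 N, or if a joint passes its speed limit or range.

## Working session

There is one attempt and no reset: what is moved stays moved. The work goes in short steps, each a Python script; the robot and the scene stay as the last script left them, time stands still between calls to the robot, and variables do not carry over. Pictures are saved under pics/ and viewed, on a budget of 10 in all, crops included, one or two more only if the job needs it, and the job is handed in when it is done.

```bash
mkdir -p pics; cat > h.py <<'E'
import numpy as np, cv2
from plant import arm
def shot(n):
    c=arm.read_camera(n); return c
def save(c,f): cv2.imwrite('pics/'+f,c['img'][:,:,::-1])
def rays(c,uv):
    p=cv2.undistortPoints(np.array(uv,float).reshape(-1,1,2),c['K'],np.array(c['dist_coeffs'],float)).reshape(-1,2)
    d=np.c_[p[:,0],-p[:,1],-np.ones(len(p))]; return c['T'][:3,3],d@c['T'][:3,:3].T
def pts(c,uv):  # via depth
    o,d=rays(c,uv); uv=np.array(uv).round().astype(int)
    z=c['depth'][uv[:,1],uv[:,0]]; return o+d*z[:,None]
def plane(c,uv,h):
    o,d=rays(c,uv); return o+d*((h-o[2])/d[:,2])[:,None]
E
python3 - <<'E'
from h import *
import pickle
a=shot('scene');b=shot('side');pickle.dump((a,b),open('c0.pkl','wb'))
cv2.imwrite('pics/a.png',a['img'][:,:,::-1]);cv2.imwrite('pics/b.png',b['img'][:,:,::-1])
for c in(a,b):print(c['T'].round(3).tolist(),c['K'][0],c['dist_coeffs'],(c['depth']>0).mean())
print(arm.hold_point_z,arm.get_orientation(),arm.get_time_s(),arm.get_finger_gap())
E
```

```text
[[0.839, -0.362, 0.406, 1.018], [0.544, 0.573, -0.613, -0.645], [-0.01, 0.735, 0.678, 0.828], [0.0, 0.0, 0.0, 1.0]] [497.93672204   0.         327.0901079 ] [0.02596171 0.         0.         0.         0.        ] 0.9960807291666667
[[0.998, 0.052, -0.037, 0.528], [-0.062, 0.645, -0.762, -1.159], [-0.016, 0.763, 0.647, 1.081], [0.0, 0.0, 0.0, 1.0]] [571.80867092   0.         313.18159817] [-0.13008932  0.          0.          0.          0.        ] 0.9960319010416666
0.0187 [-1.26233335e-04  1.78906225e-01  9.83865760e-01 -8.43935627e-04] 0.1 0.9957659155876284
```

View pics/a.png

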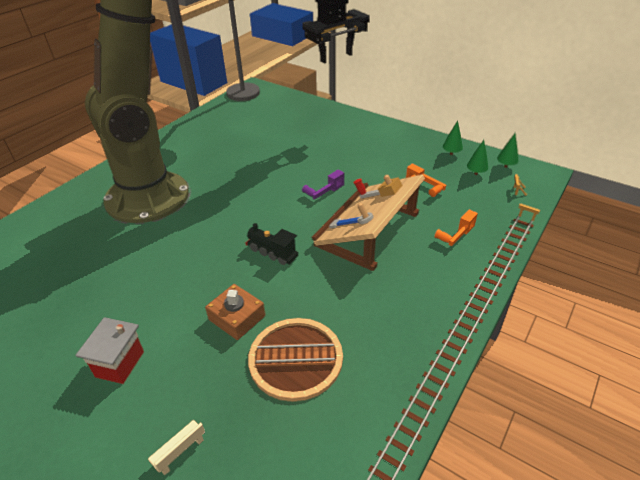

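View pics/b.png

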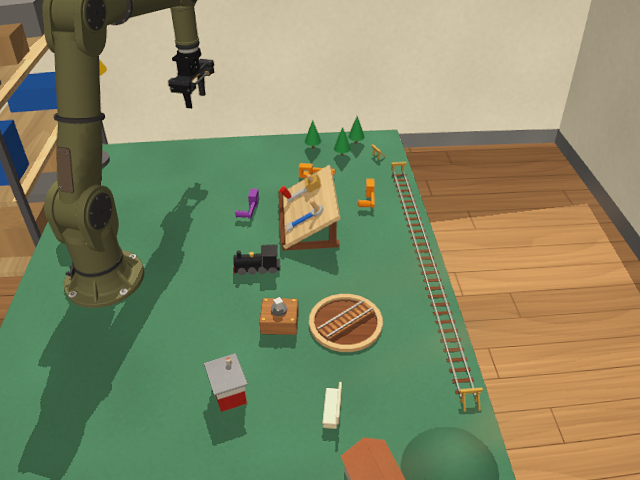

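The brass-and-red crank hangs on the board at scene (392,185), with its knob at (360,187). The spanner is at (352,219) and the gearbox spindle at (235,297). The look-alikes are purple at (325,186) and orange at (425,180) and (458,230). Only the brass hub with steel arm and red knob, hung on a peg, fits the description. I'll confirm it in a crop and measure.

```bash
python3 - <<'E'
from h import *
import pickle
a,b=pickle.load(open('c0.pkl','rb'))
A=cv2.resize(a['img'][150:280,300:440],None,fx=2.85,fy=2.85,interpolation=3);G=cv2.resize(a['img'][275:345,195:275],None,fx=5,fy=5,interpolation=3)
B=cv2.resize(b['img'][160:260,260:360],None,fx=3.7,fy=3.7,interpolation=3)
out=np.zeros((600,800,3),np.uint8)
A=A[:370];out[:370,:399]=A[:370,:399];out[:370,400:770]=B
G=cv2.resize(G,(263,230));out[370:600,:263]=G
G=cv2.resize(b['img'][290:340,250:310],(276,230),interpolation=3);out[370:600,300:576]=G
cv2.imwrite('pics/c.png',out[:,:,::-1])
for n,c,bb in(('a',a,(150,280,300,440)),('b',b,(160,260,260,345))):
    m=np.zeros((480,640),bool);m[bb[0]:bb[1],bb[2]:bb[3]]=1
    v,u=np.nonzero(m);P=pts(c,np.c_[u,v]);
    rgb=c['img'][v,u].astype(int);hsv=cv2.cvtColor(c['img'],cv2.COLOR_RGB2HSV)[v,u].astype(int)
    red=((hsv[:,0]<6)|(hsv[:,0]>174))&(hsv[:,1]>200)&(rgb[:,0]>130)
    print(n,'red',red.sum(),np.median(P[red],0),P[red].max(0), np.c_[u,v][red].mean(0))
    # board plane RANSAC
    cand=P[(P[:,2]>0.02)&(P[:,2]<0.2)];rng=np.random.default_rng(0);best=0
    for _ in range(400):
        s=cand[rng.choice(len(cand),3)];nn=np.cross(s[1]-s[0],s[2]-s[0]);l=np.linalg.norm(nn)
        if l<1e-5:continue
        nn/=l;nn*=np.sign(nn[2]);
        if not .8<nn[2]<.9:continue
        k=abs((cand-s[0])@nn)<.003
        if k.sum()>best:best=k.sum();K=k;
    Q=cand[K];ce=Q.mean(0);nn=np.linalg.svd(Q-ce,full_matrices=0)[2][2];nn*=np.sign(nn[2])
    h=np.array([nn[0],nn[1]]);yaw=np.arctan2(-nn[1],-nn[0])
    print('plane',best,nn,'tilt',np.degrees(np.arccos(nn[2])),'yaw',yaw,ce)
    X=np.array([np.cos(yaw),np.sin(yaw),0]);Y=np.array([-X[1],X[0],0]);S=np.cross(Y,nn)
    dd=(P-ce)@nn; q=np.c_[(P-ce)@S,(P-ce)@Y,dd]
    on=abs(dd)<.003; print('extent s',np.percentile(q[on,0],[.5,99.5]),'y',np.percentile(q[on,1],[.5,99.5]))
    hub=(dd>.018)&(dd<.030)&(abs(q[:,0])<.12)&(abs(q[:,1])<.14)&~red
    print('hubtop',hub.sum(),q[hub].mean(0) if hub.any() else 0,P[hub].mean(0),np.ptp(q[hub],axis=0), np.c_[u,v][hub].mean(0))
    print('redq',np.median(q[red],0), 'tip>35', [x.round(3).tolist() for x in q[(dd>.036)&(abs(q[:,1])<.14)&(abs(q[:,0])<.12)][::6]])
    # spindle
    bb=(275,345,195,275) if n=='a' else (290,340,250,310)
    v,u=np.mgrid[bb[0]:bb[1],bb[2]:bb[3]];uv=np.c_[u.ravel(),v.ravel()];P=pts(c,uv)
    t=(P[:,2]>.072)&(P[:,2]<.09);print('spindle top',t.sum(),P[t].mean(0),uv[t].mean(0),P[:,2].max())
    t=(P[:,2]>.039)&(P[:,2]<.049);print('block top',t.sum(),cv2.minAreaRect(P[t][:,:2].astype(np.float32)*1000))
E
```

```text
a red 77 [0.5206161  0.26389536 0.07561454] [1.01823932 0.27606533 0.82802954] [360.         185.61038961]
plane 2205 [-0.52518265 -0.00738516  0.85095749] tilt 31.68403594026607 yaw 0.014061147325771968 [0.59257277 0.18181212 0.07807033]
extent s [-0.15851364  0.07688717] y [-0.10761754  0.37196918]
hubtop 186 [0.01646177 0.0618607  0.02335764] [0.59344282 0.24369116 0.10659297] [0.11652385 0.16141563 0.01193658] [382.52150538 188.97311828]
redq [-0.06309812  0.08317604  0.03488918] tip>35 [[0.02, 0.091, 0.044], [0.027, 0.089, 0.042], [0.027, 0.087, 0.04], [0.024, 0.088, 0.037], [0.023, 0.082, 0.038], [-0.058, 0.088, 0.048], [-0.059, 0.083, 0.048], [-0.061, 0.078, 0.049], [-0.07, 0.076, 0.049], [-0.057, 0.081, 0.043], [-0.065, 0.081, 0.041], [-0.067, 0.079, 0.04], [-0.066, 0.079, 0.037], [0.024, -0.043, 0.044], [0.026, -0.044, 0.042], [0.027, -0.046, 0.04], [0.025, -0.045, 0.037]]
spindle top 84 [ 0.48763845 -0.19383248  0.07754729] [231.3452381  293.88095238] 0.8280295435168279
block top 1125 ((486.9854736328125, -192.68807983398438), (85.58751678466797, 92.71762084960938), 83.7944
[... 330 characters left out ...]
2350291 0.06641955 0.02385955] [0.59211488 0.24863227 0.10987969] [0.1187649  0.16657675 0.01161799] [310.70454545 183.92424242]
redq [-0.05969088  0.0789811   0.03602184] tip>35 [[0.029, 0.089, 0.044], [0.034, 0.082, 0.042], [0.026, 0.082, 0.04], [-0.05, 0.084, 0.052], [-0.071, 0.098, 0.047], [-0.052, 0.087, 0.042], [-0.053, 0.078, 0.046], [-0.059, 0.081, 0.043], [-0.062, 0.076, 0.045], [-0.064, 0.075, 0.042], [0.025, -0.045, 0.045], [0.029, -0.048, 0.041], [0.027, -0.052, 0.037]]
spindle top 59 [ 0.48618995 -0.19660562  0.07882588] [277.98305085 301.25423729] 1.081351514663567
block top 683 ((486.0135498046875, -195.48841857910156), (88.9572982788086, 90.26649475097656), 84.67939758300781)
```

View pics/c.png

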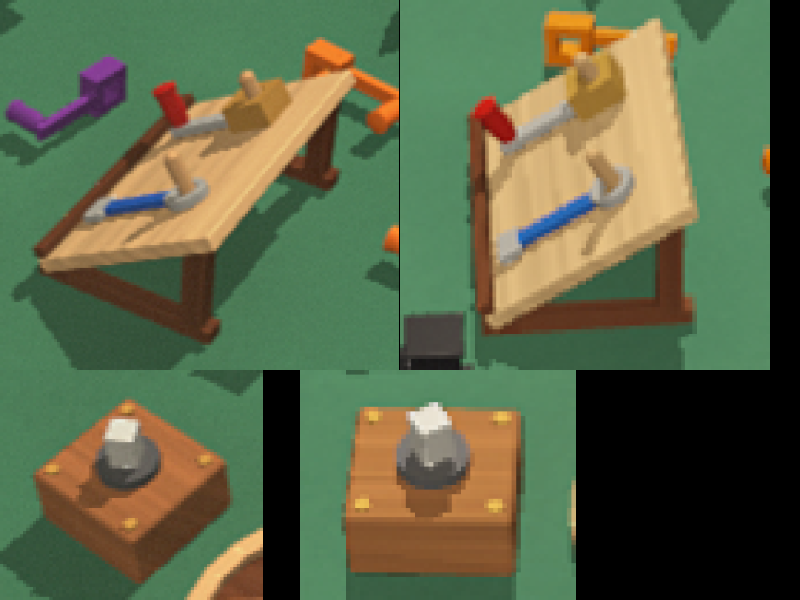

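The crop confirms it: a brass hub with a steel arm and red knob on the board's left (+y) peg, while the spanner is on the right peg. Next I move to a pre-grasp standoff along the board normal and look with the wrist camera.

```bash
cat >> h.py <<'E'
from scipy.spatial.transform import Rotation as R
def quat(M): q=R.from_matrix(M).as_quat(); return [q[3],q[0],q[1],q[2]]
def board(yaw=0.013,t=np.radians(32)):
    n=np.array([-np.sin(t)*np.cos(yaw),-np.sin(t)*np.sin(yaw),np.cos(t)]);Y=np.array([-np.sin(yaw),np.cos(yaw),0]);S=np.cross(Y,n)
    return S,Y,n
def toolM(Y,n): return np.c_[np.cross(Y,-n),Y,-n]
E
python3 - <<'E'
from h import *
import pickle
a,b=pickle.load(open('c0.pkl','rb'))
v,u=np.mgrid[215:290,240:305];uv=np.c_[u.ravel(),v.ravel()];P=pts(a,uv);t=(P[:,2]>.015)&(P[:,2]<.08)&(a['img'][uv[:,1],uv[:,0]].max(1)<70)
print('engine',P[t].min(0),P[t].max(0))
v,u=np.mgrid[315:385,75:145];uv=np.c_[u.ravel(),v.ravel()];P=pts(a,uv);t=P[:,2]>.05;print('box',P[t].min(0),P[t].max(0))
S,Y,n=board();c=np.array([.608,.265,.0885])
q=quat(toolM(Y,n))
p=c+.15*n
print(arm.solve_ik(p,q),arm.solve_ik(c+.004*n,q))
arm.move_pose(p,q)
w=shot('wrist');pickle.dump(w,open('w1.pkl','wb'));save(w,'w1.png');print(w['T'].round(3).tolist(),w['K'][0],arm.get_time_s(),arm.get_contact_force())
E
```

```text
engine [ 0.3660087  -0.01684756  0.01503178] [0.4929497  0.03245492 0.07104814]
box [ 0.32045909 -0.64450043  0.05001667] [ 1.01823932 -0.34730449  0.82802954]
[-0.92556279 -0.12919871  0.1841657   2.06665527  0.52754514  0.8352319
  0.55976237] [-0.82211738  0.15954308  0.21296295  2.05738835  0.5668493   0.52693211
  0.52722957]
[[-0.015, -0.671, -0.741, 0.38], [1.0, -0.01, -0.011, 0.263], [0.001, -0.741, 0.671, 0.313], [0.0, 0.0, 0.0, 1.0]] [396.65950346   0.         315.07185592] 1.8 [-0.15474354 -0.45208732 -0.37549867]
```

View pics/w1.png

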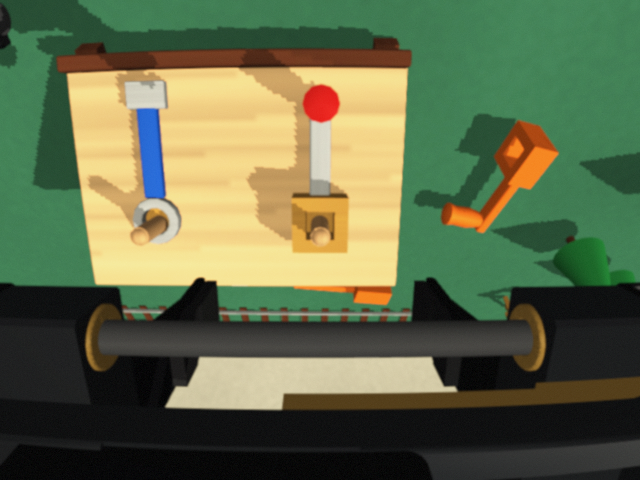

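The wrist view shows the hub top at about (320,222), the knob at (321,103) and the arm aligned down-slope. I measure these by intersecting rays with the board-parallel planes, then approach.

```bash
python3 - <<'E'
from h import *
import pickle
w=pickle.load(open('w1.pkl','rb'))
S,Y,n=board();c=np.array([.608,.265,.0885])
v,u=np.mgrid[70:280,100:405];uv=np.c_[u.ravel(),v.ravel()];P=pts(w,uv);q=(P-c)@np.c_[S,Y,n]
hsv=cv2.cvtColor(w['img'],cv2.COLOR_RGB2HSV)[uv[:,1],uv[:,0]].astype(int)
bd=abs(q[:,2])<.008
A=np.c_[q[bd][:,:2],np.ones(bd.sum())];print('board fit (slopes s,y,offset)',np.linalg.lstsq(A,q[bd,2],rcond=None)[0])
red=((hsv[:,0]<6)|(hsv[:,0]>174))&(hsv[:,1]>200)&(hsv[:,2]>120)&(abs(q[:,1])<.04)
print('knob',np.median(q[red],0),q[red].min(0),q[red].max(0), red.sum())
hub=(q[:,2]>.020)&(q[:,2]<.029)&(abs(q[:,0])<.035)&(abs(q[:,1])<.04)&~red
print('hub',hub.sum(),q[hub].min(0),q[hub].max(0),np.median(q[hub,2]),cv2.minAreaRect(q[hub][:,:2].astype(np.float32)*1000))
st=(hsv[:,1]<40)&(abs(q[:,1])<.02)&(q[:,0]<-.025)&(q[:,0]>-.07)&(q[:,2]<.02);print('arm y',[q[st&(abs(q[:,0]-s)<.006),1].mean() for s in(-.035,-.05,-.062)],np.median(q[st,2]))
E
```

```text
board fit (slopes s,y,offset) [-3.03466127e-03 -4.42644452e-03 -4.06265401e-05]
knob [-0.08942786  0.00490776  0.04934747] [-0.10047192 -0.00622899  0.04614033] [-0.07448191  0.01609296  0.31101928] 986
hub 2325 [-0.02498281 -0.01572325  0.02001466] [0.01764988 0.02634569 0.02892228] 0.023930500300355206 ((-3.6776790618896484, 5.321510314941406), (42.065032958984375, 42.625946044921875), 89.90983581542969)
arm y [np.float64(0.005130685003571158), np.float64(0.0052736095729036085), np.float64(0.005181633570715167)] 0.010022789555951098
```

```bash
python3 - <<'E'
from h import *
S,Y,n=board();c=np.array([.608,.265,.0885])-.0037*S+.0053*Y
arm.servo_line(list(c+.06*n),velocity=.15)
arm.servo_line(list(c+.0035*n),velocity=.06)
print(arm.get_contact_force(),arm.get_tool_pos()-c)
arm.gripper_to(0.3)
print('gap',arm.get_finger_gap()*87,arm.get_contact_force())
arm.servo_line(list(c+.0075*n),velocity=.02);print(arm.get_contact_force())
arm.servo_line(list(c+.075*n),velocity=.08)
arm.servo_line(list(c+.075*n+[0,0,.1]),velocity=.12)
arm.pause(.2)
print('gap',arm.get_finger_gap()*87,arm.get_contact_force(),arm.get_tool_pos(),arm.get_time_s())
E
```

```text
[1.1763976  0.10928409 0.2783371 ] [-0.00174134  0.00019     0.00334319]
gap 41.42792442605389 [-1.12192365 -0.55149855  0.15146068]
[ 1.45831177  0.2212401  -1.66514826]
gap 42.01606520736435 [-0.031135    0.57214531 -2.71724024] [0.56469806 0.26946925 0.24907736] 6.9833
```

```bash
python3 - <<'E'
from h import *
import pickle
M=toolM(np.array([0,1.,0]),np.array([0,0,1.]));q=quat(M)
p=[.537,-.265,.19]
arm.move_pose([.5,.05,.26],q)
arm.move_pose(p,q);arm.pause(.3)
w=shot('wrist');pickle.dump(w,open('w2.pkl','wb'));save(w,'w2.png')
tp=arm.get_tool_pos();print(tp,arm.get_orientation(),arm.get_contact_force(),arm.get_moment(),arm.get_time_s())
v,u=np.mgrid[0:480,0:640];uv=np.c_[u.ravel(),v.ravel()];P=pts(w,uv)
L=(P-tp)@M
hsv=cv2.cvtColor(w['img'],cv2.COLOR_RGB2HSV)[uv[:,1],uv[:,0]].astype(int)
red=((hsv[:,0]<6)|(hsv[:,0]>174))&(hsv[:,1]>200)&(hsv[:,2]>120)&(abs(L[:,1])<.03)&(abs(L[:,0]-.086)<.04)&(L[:,2]<0)
print('knob tool',red.sum(),np.median(L[red],0),L[red].min(0),L[red].max(0))
st=(hsv[:,1]<50)&(hsv[:,2]>90)&(abs(L[:,1])<.015)&(L[:,0]>.025)&(L[:,0]<.07)&(abs(L[:,2])<.02)
print('arm',st.sum(),[np.median(L[st&(abs(L[:,0]-s)<.006)],0).round(4) for s in(.032,.045,.06)])
sp=(abs(P[:,2]-.079)<.004)&(abs(P[:,0]-.487)<.03)&(abs(P[:,1]+.195)<.03)
if sp.any():print('spindle',sp.sum(),uv[sp].mean(0),P[sp].mean(0),cv2.minAreaRect(P[sp][:,:2].astype(np.float32)*1000))
co=(abs(P[:,2]-.053)<.003)&(abs(P[:,0]-.487)<.03)&(abs(P[:,1]+.195)<.03)
if co.any():print('collar',co.sum(),cv2.minEnclosingCircle(P[co][:,:2].astype(np.float32)*1000),np.median(P[co,2]))
E
```

```text
[ 0.53727673 -0.26433376  0.19013662] [ 1.57220636e-04 -5.30028902e-04  9.99999830e-01  1.87750141e-04] [ 1.14115704  0.44944314 -2.93511352] [ 0.04725116 -0.05849563 -0.01157096] 9.475
knob tool 4543 [ 0.08571517 -0.00138367 -0.04587159] [ 0.07338934 -0.01151141 -0.16078179] [ 0.0965941   0.01054475 -0.04207439]
arm 4487 [array([ 0.0321,  0.0001, -0.0065]), array([ 0.0451,  0.0001, -0.0064]), array([ 0.0602,  0.0004, -0.0064])]
spindle 696 [418.39367816 162.26724138] [ 0.48648979 -0.19339662  0.07754425] ((486.5710754394531, -193.095458984375), (18.328100204467773, 18.23020362854004), 27.368202209472656)
collar 1316 ((486.8420715332031, -192.89468383789062), 20.322935104370117) 0.05165952964412557
```

View pics/w2.png

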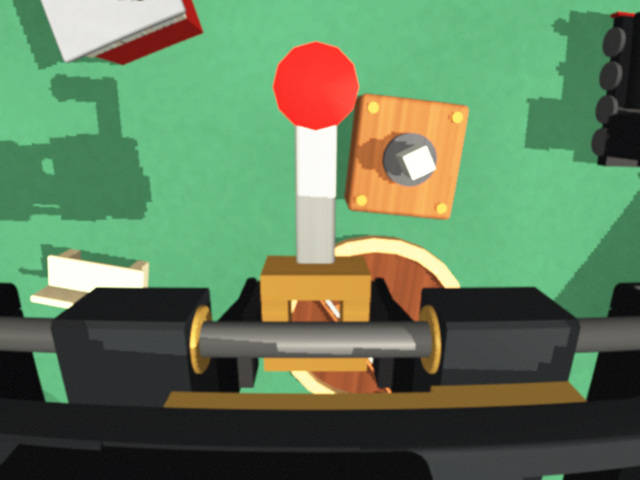

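The crank sits level in the grip, with its underside 3.6 mm below the TCP. The spindle top is at (418,162), which gives (0.4867,-0.193) with the square turned about 27°. I line the crank up to that angle and feel my way down in small force-guarded steps.

```bash
cat >> h.py <<'E'
C0=np.array([.4867,-.193])
def pose(deg): 
    t=np.radians(deg); return toolM(np.array([-np.sin(t),np.cos(t),0]),np.array([0,0,1.]))
def go(xy,z,deg,v=.03):
    M=pose(deg); p=np.r_[xy,z]+M@[.0002,0,0]; arm.servo_line(list(p),quat(M),v)
def feel(xy,deg,z0,z1,f0,step=.0015,lim=5):
    z=z0
    while z>z1:
        z-=step; go(xy,z,deg,.02)
        f=arm.get_contact_force()-f0
        if f[2]>lim or np.hypot(f[0],f[1])>8: break
    p=arm.get_tool_pos();print('feel',deg,'cmd',round(z,4),'z',p[2].round(4),'f',f.round(1),'xyerr',(p[:2]-xy).round(4)*1000,'m',arm.get_moment().round(2),'t',arm.get_time_s(),flush=True); return z
E
python3 - <<'E'
from h import *
d=27.4
arm.move_pose(list(np.r_[C0,.19]),quat(pose(d)))
go(C0,.10,d,.1);arm.pause(.3)
f0=arm.get_contact_force();np.save('f0.npy',f0);print(f0,arm.get_tool_pos())
go(C0,.086,d,.04)
z=feel(C0,d,.086,.0545,f0)
E
```

```text
[ 0.3625     -0.31853736 -2.66482654] [ 0.48680622 -0.19305919  0.10039366]
feel 27.4 cmd 0.0545 z 0.055 f [-0.4  0.6  6.1] xyerr [ 0.1 -0.2] m [0.22 0.37 0.  ] t 17.0167
```

It dropped on: the TCP is 26 mm below where the hub would meet the spindle's top, and the force rose only at the collar. I release, retreat and check.

```bash
python3 - <<'E'
from h import *
d=27.4
go(C0,.0553,d,.02);arm.pause(.2);print(arm.get_contact_force()-np.load('f0.npy'))
arm.gripper_to(1.0);arm.pause(.2);print(arm.get_finger_gap(),arm.get_contact_force())
go(C0,.14,d,.08)
M=pose(d);arm.servo_line(list(np.r_[C0,.22]+M@[-.04,0,0]),quat(M),.15);arm.pause(.2)
w=shot('wrist');b=shot('side');a=shot('scene')
o=np.zeros((480,800,3),np.uint8);o[:,:480]=w['img'][:,80:560];o[:320,480:]=cv2.resize(b['img'][270:350,230:310],(320,320),interpolation=3)
cv2.imwrite('pics/f.png',o[:,:,::-1])
for nm,c in(('w',w),('a',a),('b',b)):
    v,u=np.mgrid[0:480,0:640];uv=np.c_[u.ravel(),v.ravel()];P=pts(c,uv)
    near=(np.hypot(*(P[:,:2]-C0).T)<.032)
    hub=near&(P[:,2]>.070)&(P[:,2]<.0785+.01);h=P[hub]
    print(nm,'hub/spindle z hist',np.histogram(h[:,2],np.arange(.068,.09,.002))[0],cv2.minAreaRect(h[:,:2].astype(np.float32)*1000))
    hsv=cv2.cvtColor(c['img'],cv2.COLOR_RGB2HSV)[uv[:,1],uv[:,0]].astype(int)
    br=hub&(hsv[:,1]>100); Q=P[br]
    if len(Q)>20:
        A=np.c_[Q[:,:2]-C0,np.ones(len(Q))];k=abs(Q[:,2]-np.median(Q[:,2]))<.003;print(' top fit',np.linalg.lstsq(A[k],Q[k,2],rcond=None)[0])
    cl=(np.hypot(*(P[:,:2]-C0).T)<.06)&(abs(P[:,2]-.045)<.004)&(hsv[:,1]>100);print(' block z',np.median(P[cl,2]) if cl.any() else None)
    red=((hsv[:,0]<6)|(hsv[:,0]>174))&(hsv[:,1]>200)&(hsv[:,2]>120)&(np.hypot(*(P[:,:2]-C0).T)<.12)&(P[:,2]>.09)&(P[:,2]<.12);print(' knob',np.median(P[red],0),P[red,2].max() if red.any() else 0)
print(arm.get_contact_force(),arm.get_time_s())
E
```

```text
[-1.02810786  0.34919761 -0.01092745]
0.9987637751283844 [ 0.13455958 -0.18546713 -0.05126626]
w hub/spindle z hist [   0   25   23 1572 1029  175    0    0    0    0] ((487.5068054199219, -192.57174682617188), (41.72945022583008, 42.0103759765625), 27.297100067138672)
 top fit [-0.00478876 -0.00203759  0.07562797]
 block z 0.04354898991582379
 knob [ 0.41094597 -0.23326264  0.10102519] 0.1047273860463962
a hub/spindle z hist [  0  20  34 103 171  59   5   1   0   0] ((487.7052307128906, -192.47044372558594), (44.79584884643555, 46.906761169433594), 26.863744735717773)
 top fit [ 0.00065667 -0.00281076  0.0761913 ]
 block z 0.04428472155152502
 knob [ 0.41327999 -0.23323186  0.10170172] 0.10609711108321151
b hub/spindle z hist [ 0 12 20 32 64 90 40 10  1  1] ((487.58917236328125, -195.5068817138672), (44.43775177001953, 47.05348205566406), 28.09429168701172)
 top fit [0.00452467 0.00672521 0.07802737]
 block z 0.04571731120491873
 knob [ 0.40988582 -0.23931835  0.10224796] 0.1070968169696378
[ 0.14916334 -0.0133915   0.49334436] 20.975
```

View pics/f.png

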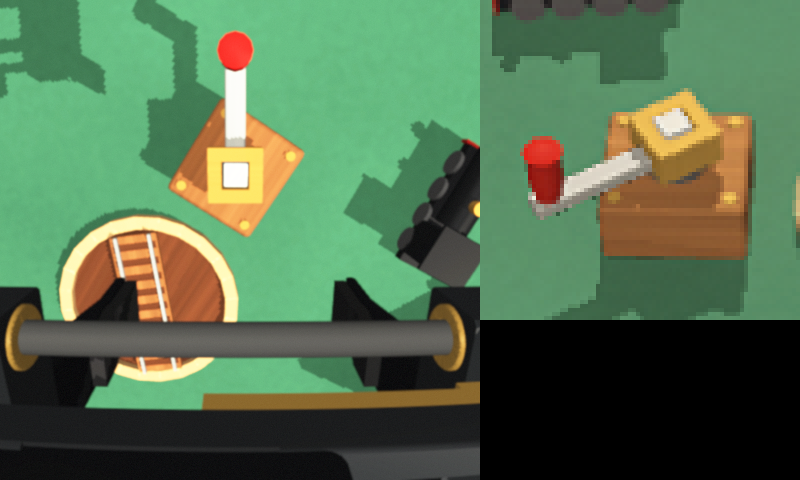

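The pictures show the hub level on the spindle with the arm clear. Its top is 32 mm above the block, which is exactly collar 8 mm + hub 24 mm, so it is home.

```bash
python3 -c "
from plant import arm
arm.job_done();print(arm.get_time_s())"
```

```text
the job is handed in; nothing more can be done
the job is handed in; nothing more can be done
```

The crank is on the gearbox spindle, fully home on the collar and let go, and I handed the job in at about 21 s of the 58 s allowed.

- **Pick-up:** I gripped the brass-hubbed crank on the left peg along the board's normal and lifted it clear. The finger gap read 42 mm, matching the hub, and the wrist carried about 2.7 N, matching its weight.
- **Fitting:** The wrist camera showed the spindle's square turned about 27°. I turned the crank to that and lowered it in 1.5 mm steps with a force guard. It dropped on at the first angle. The highest force I read was 6 N, at the collar.
- **Last checks:**
  - **Height:** the wrist camera put the hub's top 32.1 mm above the gearbox block, where 32 mm means fully home. The other two cameras agreed to within 0.3 mm.
  - **Level:** the hub was within 0.01 rad of level.
  - **Centring:** the hub's centre was within about 1 mm of the spindle by the wrist and scene cameras. The side camera put it about 2.7 mm off; its calibration is only good to about 2 mm.
  - **Robot clear:** the gripper was fully open, raised and touching nothing.
- **Not measured:** I never came near the spanner, engine, signal box or bench, and saw no sign that they moved, but I did not measure them again at the end.

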